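# Set the drill viewer's length gauge and hold its sprung mirror cover at the marked angle

### The job

Set up the drill viewer for a reading: with its cover still shut, pull the red grip of the sprung length gauge out until the black pointer stands over the middle of the orange marker on the scale, and leave it there (the gauge locks itself). Then lift the sprung grey cover by its steel handle until it is level with the orange angle arm beside it, and finish still holding it there with the gripper, because it snaps shut if released. Do not shift the two orange markers, and leave the other things on the bench where they stand.

Things in the scene. Friction and masses are not known exactly. Their poses are not given: they have to be found in the camera images.
- viewer: drill viewer, fixed: white open box 140 (x) by 180 (y) mm, rim 85 above the bench, on a dark base plate 160 by 470 by 6 (y -270 to +200). Origin: on the bench under the box's centre. Axes ('viewer frame', used below, sizes in mm): x from the front (handle side, facing the robot) to the hinge side, y to the side of the orange angle arm, z up. The length gauge comes out of its -y side.
- cover (a joint): angle of the grey cover, rad: 0 shut, growing as its front rises, stop at 1.3. A spring hinge along the viewer's y axis pulls it shut: lifting at the handle takes about 4 N near shut and 6 N along its arc (9 N straight up) at 0.9 rad; released, it snaps shut.
- cover_handle (a point): middle of the cover's steel handle: a round bar 12 thick, 100 long along viewer y (85 clear between its side arms), in the cover's plane, 200 from the hinge line; shut, at viewer (-130, 0, 89). 49 gap to the cover's front edge; below is only the bench (base plate from x = -80). It may turn in the fingers. Axes: the viewer's, turned with the cover; -x points from hinge to bar.
- cover_hinge (a point): point on the cover's hinge line, middle of its width, at viewer frame (70, 0, 89). The cover is a plate 145 by 190 by 8 whose middle plane passes through this line.
- angle_mark (a joint): angle at which the orange angle arm is set, rad, measured like cover: the cover is level with the arm when the two values are equal. Stiff, to be left alone.
- angle_mark_tip (a point): free end of the orange angle arm: a bar 145 long, 12 by 10 thick, pivoted on the same hinge line at viewer y = 106, just beyond the cover's +y edge; its middle plane passes through the hinge line. A thin aluminium scale arc stands behind it at y = 120, up to z = 206. Axes: the viewer's, turned with the arm; -x points from pivot to tip.
- gauge (a joint): how far the length gauge is pulled out, m: 0 fully in, 0.1 at its stop. It slides to the viewer's -y. A return spring and a self-locking brake resist: pulling takes about 6 to 8 N, and it stays where it is released; pushing it back in takes 2 to 4 N.
- gauge_grip (a point): where to take the red grip of the gauge: an upright plate 14 thick along y (the pull direction), 36 wide along x, from z = 21 to 87, free all round above z = 38; this point is on its middle at z = 71. In the viewer frame at x = -30, y = -150 - 1000 times gauge.
- gauge_pointer (a point): tip region of the black pointer, a bar 4 wide (along y) that leaves the red grip's foot towards the viewer's +x and passes over the scale; in line with the middle of the red grip in y, z = 38.
- gauge_mark (a joint): setting of the orange marker on the scale, m, measured like gauge: the pointer stands over the middle of the marker when the two values are equal. Stiff, to be left alone.
- gauge_mark_mid (a point): middle of the top of the orange marker on the white scale strip, a block 34 (x) by 12 (y) by 5, top at z = 29, just under the pointer's path. Axes those of the viewer.
- holder: chrome tool holder, standing on the viewer's base plate on the orange arm's side: 62 in diameter, 95 high. Origin under its centre.
- collet: brass collet, 32 in diameter, 36 high, standing on the base plate beyond the gauge scale. Origin under its centre.
- ring_a: red ring, 64 in diameter, 20 high, on the bench. Origin under its centre.
- ring_b: second red ring, same size, on the bench. Origin under its centre.
- pot: brass pot with a lid, 72 in diameter, 68 high, on the bench. Origin under its centre.
- spanner: spanner 160 long lying on the bench. Origin under its centre.
- drill_block: white drill block, 100 by 140 by 30, drills standing up to 90 high. Origin under its centre.

How it is judged:
On the way, in this order (a step that is already met when the one before it is completed fails the run):
1. with the cover shut, the gauge pointer stands over the orange marker on the scale (within 6 mm of its middle), the gauge let go (y of gauge_pointer in the frame of gauge_mark_mid between -0.006 and 0.006 m and value of joint cover below 0.1 rad and contact force between the fingers and gauge below 0.1 N), for 0.2 s.
2. the cover is held level with the orange angle arm (within 0.07 rad) (angle between the x axis of cover_handle and the x axis of angle_mark_tip, either way round below 0.07 rad and contact force between the fingers and cover above 0.5 N), for 0.4 s.
At the end, for the whole second after the job is handed in: The program ends while the gripper holds the cover: the cover is still and within 0.07 rad (4 degrees) of the orange angle arm, the fingers touch it, and the gauge pointer is over the orange marker, within 6 mm of its middle (all of step 2 and y of gauge_pointer in the frame of gauge_mark_mid between -0.006 and 0.006 m and velocity of joint cover between -0.1 and 0.1 rad/s); the arm keeps its last pose, push and grip.
It fails at once if an orange marker was shifted (more than 5 mm) (distance of any of gauge_mark_mid, angle_mark_tip from where it was at the start of the episode above 0.005 m).
It fails at once if another thing on the bench was shifted by more than 20 mm (distance of any of holder, collet, ring_a, ring_b, pot, spanner, drill_block from where it was at the start of the episode above 0.02 m).
It fails at once if another thing on the bench was tipped (angle between any of holder, collet, ring_a, ring_b, pot, spanner, drill_block's own z axis and vertical above 0.4 rad).
It also fails if it takes over 46 s, if anything falls off the work surface, if the arm or the gripper's body presses on something with over 40 N, if the wrist force passes 120 N, or if a joint passes its speed limit or range.

### The arm

A 6-joint arm with a two-finger parallel gripper is mounted at the origin on the work surface. World frame = base frame: x ahead of the robot, y to its left, z up, the work surface at z = 0. Lengths are in m, angles in rad, forces in N, time in s.
With the tool pointing down it reaches from about 0.35 to 0.775 m from the base axis. Payload 5.5 kg.
Tool frame: the origin (TCP) lies at the very end of the fingers, on their centre line; the grasp point (between the pads) lies 19 mm behind it; z points along the fingers, y is the direction in which the jaws open and shut (so a half turn about z gives the same grasp; the last joint's range is limited). The gripper opens to 85 mm and grips with 20 to 120 N. Pads are 22 mm wide; open, the fingers measure 114 mm over their backs; the gripper's body (76 mm by 85 mm) begins 54 mm behind the grasp point. The pads swing forward as they close: fully open they stand 13 mm farther back than shut.
Start: joints at [1.091, 0.313, 0.046, 1.304, 0, 1.431], TCP at [0.192, 0.542, 0.231] pointing down, gripper open.
Joint ranges: [-2.76, 2.76], [-0.86, 1.69], [-1.03, 1.26], [-2.2, 2.34], [-1.47, 1.5], [-3.14, 3.14]. Speed limits (rad/s): [2.57, 2.57, 3.14, 3.14, 3.14, 3.14].

### API

Orientations are given as a unit quaternion [w, x, y, z].
In Python, from workcell import get_state, vision, workorder, silhouettes, tip_of gives the robot as it stands.
- The arm moves only by the shell command python3 -m inch 'ROWS' [FORCE]. ROWS is JSON, a list of rows, each a list of 7 numbers: the shift along the tool's x, y, z in cm, then the turn, a rotation vector about the tool's x, y, z in degrees, then the finger opening in cm, from 0 to 8.54. In form: [[dx, dy, dz, rx, ry, rz, hand], ...]. A call has 1 to 5 rows; each row shifts and turns the commanded pose from where the row before left it, along the tool's axes as they then stand; what a row does not reach is not made up. A row lasts 1/10 s, in which the tool goes at most 50 mm and 8.59 degrees, less where a joint would pass 70% of its speed; a pose out of reach is approached as far as the arm can. A call with a gripper value outside its range is refused whole. The fingers move at their own pace and stop on an object; FORCE is the grip in N (left out, the last holds). Time passes only in rows, so rows that do not move let the fingers close. It gives the time, the measured TCP pose, the force and the opening at its end, in the units of the state.
- get_state(): the state, without advancing time (a new reading comes with each control period).
- vision.read_camera(name): name is "side" or "top"; returns a dict with "pixels" (384x512x3 uint8, red, green, blue), "depth" (384x512 float32, m along the optical axis (not along the pixel's ray), 0 where there is no reading), "mtx" (3x3 intrinsics, pixels), "k1" (the pictures are not rectified: a ray, as slopes to the right and down, at radius r is drawn at 1 + k1 r^2 times it, then the intrinsics apply), "T" (4x4, takes a point from camera to world coordinates). Camera axes: x right, y up, looking along -z (the intrinsics and any distortion apply to the point x, -y, -z); pixel columns grow to the right and rows downward; lengths in m; the calibration is good to about 2 mm. A picture is of the moment at which its call begins.
- workorder.hand_in(): hands the job in, once; it reports no verdict.
Trained networks look in a picture, given as the dict that the camera call returned (one of the last four; its "shot" number tells which), for a name from the list of things; names that differ only in an ending like _2 or _b are one class to them, and where a whole thing is asked for, a point or a joint stands for the part that bears it (a point fixed in the world has none). Each returns a list of dicts, best first, with "confidence" (0 to 1); they miss things now and then, are a little off and sometimes report something else, mostly with a low value. They report only what shows in the picture. A call takes as long as a camera call.
- silhouettes(picture, label): "mask" (384x512 bool, what is visible of it) and "location" ([column, row] in pixels, amid what is visible of it).
- tip_of(picture, label): "location" ([column, row] in pixels: a listed point, or the origin of a listed thing).
The state is a dict: "clock": time; "joint_pos": joint angles; "qvel": joint speeds; "tau": joint torques, N m; "tcp_pos": TCP position; "orientation": TCP orientation; "wrist_force": force on the tool from outside, world axes, zero at the start; "ft_torque": the same for the moment, N m; "finger_gap": finger opening in m.
Only numpy, scipy, OpenCV 4.12 (cv2) and the standard library are available. Lean on these libraries where they do the work, as an engineer would, in place of code of your own. Each camera call takes 0.05 s, during which the arm holds its last target.

## Working session

There is one attempt and no reset: what is moved stays moved. The work goes in short steps, Python scripts to look and compute and a shell command to move; the robot and the scene stay as the last step left them, time stands still between calls to the robot, and variables do not carry over. Pictures are saved under pics/ and viewed, and the job is handed in when it is done.

```bash
mkdir -p pics; ls
cat > h.py <<'E'
import numpy as np, cv2
from workcell import get_state, vision, workorder, silhouettes, tip_of
def save(p,n): cv2.imwrite(f'pics/{n}.png',cv2.cvtColor(p['pixels'],cv2.COLOR_RGB2BGR))
def ray(p,uv):
    K=p['mtx'];x=(uv[0]-K[0,2])/K[0,0];y=(uv[1]-K[1,2])/K[1,1]
    a,b=x,y
    for _ in range(20):
        s=1+p['k1']*(a*a+b*b);a,b=x/s,y/s
    return np.array([a,-b,-1.])
def at_depth(p,uv,d=None):
    if d is None:d=p['depth'][int(round(uv[1])),int(round(uv[0]))]
    return p['T'][:3,:3]@(ray(p,uv)*d)+p['T'][:3,3]
def at_z(p,uv,z):
    r=p['T'][:3,:3]@ray(p,uv);o=p['T'][:3,3]
    return o+r*(z-o[2])/r[2]
def proj(p,X):
    c=p['T'][:3,:3].T@(np.asarray(X)-p['T'][:3,3]);a,b=c[0]/-c[2],-c[1]/-c[2]
    s=1+p['k1']*(a*a+b*b);K=p['mtx']
    return np.array([K[0,0]*a*s+K[0,2],K[1,1]*b*s+K[1,2]])
E
python3 - <<'E'
from h import *
s=get_state();print(s)
for n in('top','side'):
    p=vision.read_camera(n);save(p,n+'0');print(n,p['T'].round(3),p['mtx'],p['k1'])
    for l in('viewer','cover_handle','cover_hinge','angle_mark_tip','gauge_grip','gauge_pointer','gauge_mark_mid','holder','collet','pot','ring_a','spanner','drill_block'):
        r=tip_of(p,l)
        for q in r[:2]:
            print(l,np.round(q['location'],1),round(q['confidence'],2),at_depth(p,q['location']).round(3))
E
```

```text
pics
{'clock': 0.0, 'joint_pos': array([1.09139469e+00, 3.14010629e-01, 4.49467080e-02, 1.30357595e+00,
       2.58561995e-06, 1.43122954e+00]), 'qvel': array([ 0.00107492,  0.00102046, -0.00098937, -0.00071016, -0.00068395,
       -0.00056516]), 'tau': array([ 1.12375203e-04, -4.80626321e+01,  2.98533815e+01,  1.94695039e-02,
       -2.36435289e-04, -3.59869318e-06]), 'tcp_pos': array([0.1914154 , 0.54165641, 0.23038984]), 'orientation': array([-2.81972708e-04,  1.69100890e-01,  9.85598315e-01, -8.77584414e-04]), 'wrist_force': array([0.05378117, 0.08210936, 0.66176864]), 'ft_torque': array([-0.00237934,  0.0036343 ,  0.03641073]), 'finger_gap': 0.08550081382030582}
top [[ 9.000e-03  9.910e-01 -1.340e-01  3.450e-01]
 [-1.000e+00  9.000e-03  1.000e-03  9.000e-03]
 [ 2.000e-03  1.340e-01  9.910e-01  1.399e+00]
 [ 0.000e+00  0.000e+00  0.000e+00  1.000e+00]] [[362.73730178   0.         252.36992765]
 [  0.         362.73730178 190.45348547]
 [  0.           0.           1.        ]] -0.04794386547655642
viewer [253.3 180.2] 0.66 [0.56  0.005 0.089]
cover_handle [263.6 214.4] 0.58 [ 0.4
[... 1106 characters left out ...]
_hinge [269.4 168.9] 0.63 [0.63  0.016 0.093]
cover_hinge [189.4 129.6] 0.24 [0.626 0.428 0.033]
angle_mark_tip [220.7 160. ] 0.46 [0.546 0.158 0.1  ]
gauge_grip [301.9 211.4] 0.66 [ 0.583 -0.161  0.064]
gauge_grip [218.7 179.8] 0.64 [0.514 0.14  0.042]
gauge_pointer [304.1 210.1] 0.69 [ 0.618 -0.145  0.025]
gauge_mark_mid [311.  217.8] 0.52 [ 0.608 -0.181  0.025]
holder [221.2 179.8] 0.67 [0.492 0.099 0.089]
collet [326.2 209.6] 0.55 [ 0.668 -0.196  0.025]
pot [188.4 127.9] 0.89 [0.628 0.435 0.036]
ring_a [360.2 313.5] 0.83 [ 0.457 -0.47   0.002]
ring_a [172.5 148.9] 0.75 [0.526 0.414 0.007]
spanner [386.5 274.1] 0.73 [ 0.611 -0.458  0.001]
drill_block [142.8 170.6] 0.84 [0.371 0.381 0.029]
```

Run:
```python
import cv2
for n,(x0,x1,y0,y1) in dict(top=(190,340,130,240),side=(180,360,110,260)).items():
    im=cv2.imread(f'pics/{n}0.png')
    cv2.imwrite(f'pics/{n}0c.png',cv2.resize(im[y0:y1,x0:x1],None,fx=4,fy=4,interpolation=cv2.INTER_CUBIC))
```

```text
(no output)
```

View pics/top0.png

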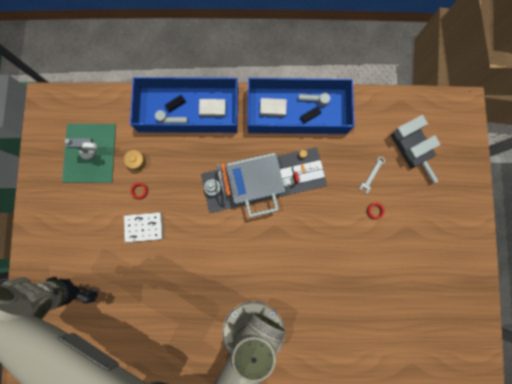

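View pics/top0c.png

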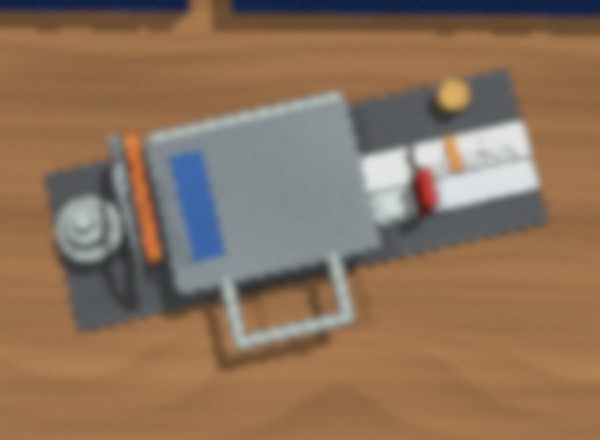

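View pics/side0c.png

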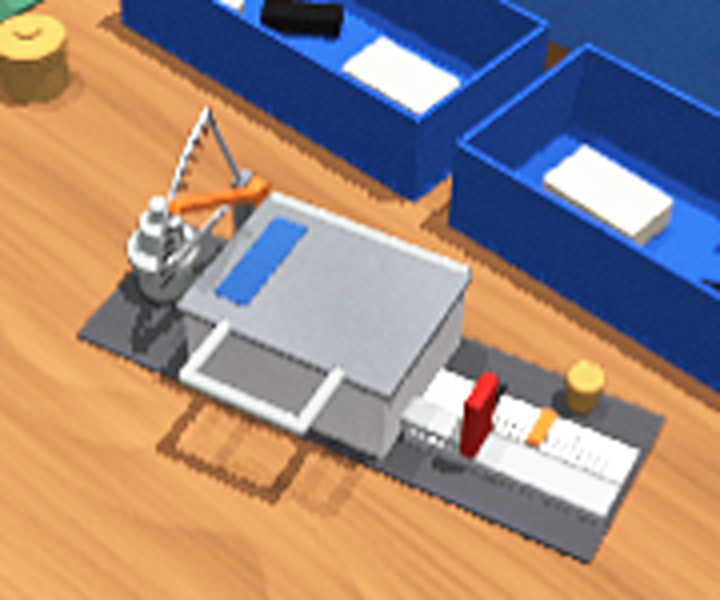

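```bash
cat > fit.py <<'E'
from h import *
from scipy.optimize import least_squares
P={n:vision.read_camera(n) for n in('top','side')}
def c(n,pts):
    o={'top':(190,130),'side':(180,110)}[n]
    return [((a+.5)/4-.5+o[0],(b+.5)/4-.5+o[1]) for a,b in pts]
obs=[]
for X,uv in zip([(-80,200,6),(-80,-270,6),(80,-270,6),(80,200,6),(70,95,93),(70,-95,93),(-75,-95,93),(-75,95,93),(-130,47,89),(-130,-47,89)],
  c('top',[(80,330),(548,220),(510,70),(48,178),(150,133),(343,94),(382,245),(180,293),(240,342),(350,318)])): obs.append(('top',X,uv))
for X,uv in zip([(-80,200,6),(-80,-270,6),(80,-270,6),(70,95,93),(70,-95,93),(-75,-95,93),(-75,95,93),(-130,47,89),(-130,-47,89)],
  c('side',[(80,335),(592,562),(664,417),(268,195),(470,270),(393,390),(183,305),(185,378),(303,428)])): obs.append(('side',X,uv))
def tf(q,X):
    X=np.array(X)/1000;cc,s=np.cos(q[2]),np.sin(q[2])
    return np.array([q[0]+cc*X[0]-s*X[1],q[1]+s*X[0]+cc*X[1],X[2]])
f=lambda q:np.concatenate([proj(P[n],tf(q,X))-uv for n,X,uv in obs])
r=least_squares(f,[.56,0,.2],loss='soft_l1')
q=r.x;print('pose',q);print(f(q).reshape(-1,2).round(1).tolist())
np.save('pose.npy',q)
def inv(q,W):
    cc,s=np.cos(q[2]),np.sin(q[2]);d=W[...,:2]-q[:2]
    return np.stack([cc*d[...,0]+s*d[...,1],-s*d[...,0]+cc*d[...,1],W[...,2]],-1)*1000
for n,p in P.items():
    im=p['pixels'].astype(int)
    hsv=cv2.cvtColor(p['pixels'],cv2.COLOR_RGB2HSV)
    for name,h0,h1 in(('orange',6,16),('red',0,4)):
        m=(hsv[...,0]>=h0)&(hsv[...,0]<=h1)&(hsv[...,1]>185)&(hsv[...,2]>110)
        v,u=np.nonzero(m)
        W=np.array([at_depth(p,(a,b)) for a,b in zip(u,v)])
        V=inv(q,W)
        k=(abs(V[:,0])<150)&(V[:,1]>-270)&(V[:,1]<200)&(V[:,2]>15)
        if name=='orange':
            a=k&(V[:,1]>60)
            print(n,'arm',a.sum());A=V[a]
            ang=np.arctan2(A[:,2]-89,70-A[:,0]);R=np.hypot(A[:,2]-89,70-A[:,0])
            print(np.c_[A,ang,R,u[a],v[a]].round(2)[::4])
            k&=V[:,1]<-100
        print(n,name,k.sum(),np.median(V[k],0),V[k].min(0),V[k].max(0), 'px',u[k].mean(),v[k].mean())
        if name=='orange': 
            print('mark at z29',inv(q,at_z(p,(u[k].mean(),v[k].mean()),.029)))
E
python3 fit.py
```

```text
pose [ 0.57121742 -0.00298253  0.24029489]
[[-0.1, 0.4], [0.9, 0.2], [0.0, -1.3], [-0.9, -1.5], [-1.1, 1.6], [0.9, -0.2], [0.6, -0.1], [0.2, -0.1], [1.6, -0.6], [-0.7, -0.5], [-1.2, -0.2], [-0.4, -0.0], [0.7, -0.4], [0.1, -0.3], [0.9, 0.8], [-0.8, 1.6], [-2.0, 0.1], [1.2, 0.1], [-1.4, -0.5]]Traceback (most recent call last):
  File "fit.py", line 29, in <module>
    V=inv(q,W)
  File "fit.py", line 20, in inv
    cc,s=np.cos(q[2]),np.sin(q[2]);d=W[...,:2]-q[:2]
                                     ~~~~~~~~~^~~~~~
ValueError: operands could not be broadcast together with shapes (0,) (2,)
```

```bash
python3 - <<'E'
import cv2
for n,pts in dict(top=[(140,190),(455,153),(427,190)],side=[(215,197),(541,428),(478,415)]).items():
    im=cv2.imread(f'pics/{n}0.png');h=cv2.cvtColor(im,cv2.COLOR_BGR2HSV);o={'top':(190,130),'side':(180,110)}[n]
    for a,b in pts: print(n,h[b//4+o[1],a//4+o[0]],im[b//4+o[1],a//4+o[0]])
E
sed -i 's/(.orange.,6,16),(.red.,0,4)/("orange",5,17),("red",0,4)/; s/>185/>150/; s/>110)/>100)/' fit.py; sed -i "s/'orange':/'orange' :/; s/if len/if len/; s/        W=np.array/        if not len(u): continue\n        W=np.array/" fit.py; python3 fit.py
```

```text
top [ 11 180 198] [ 58 110 198]
top [ 15 135 218] [103 160 218]
top [  1 180 176] [ 52  57 176]
side [ 12 201 242] [ 51 127 242]
side [ 18 180 255] [ 75 185 255]
side [  1 212 113] [ 19  22 113]
pose [ 0.57121742 -0.00298253  0.24029489]
[[-0.1, 0.4], [0.9, 0.2], [0.0, -1.3], [-0.9, -1.5], [-1.1, 1.6], [0.9, -0.2], [0.6, -0.1], [0.2, -0.1], [1.6, -0.6], [-0.7, -0.5], [-1.2, -0.2], [-0.4, -0.0], [0.7, -0.4], [0.1, -0.3], [0.9, 0.8], [-0.8, 1.6], [-2.0, 0.1], [1.2, 0.1], [-1.4, -0.5]]
top arm 101
[[ 78.2  107.96  95.17   2.5   10.27 222.   163.  ]
 [ 72.91 105.1   98.78   1.86  10.21 223.   164.  ]
 [ 66.56 110.3   98.41   1.22  10.02 222.   166.  ]
 [ 62.37 107.6   97.11   0.82  11.14 223.   167.  ]
 [ 56.52 104.65 103.65   0.83  19.91 224.   168.  ]
 [ 51.08 113.37 103.12   0.64  23.61 222.   170.  ]
 [ 43.92 106.8  112.43   0.73  35.06 224.   171.  ]
 [ 37.76 103.83 121.26   0.79  45.61 225.   172.  ]
 [ 32.23 112.38 121.67   0.71  49.94 223.   174.  ]
 [ 27.33 109.59 124.45   0.69  55.47 224.   175.  ]
 [ 22.12 106.77 129.05   0.7   62.42 225.   176.  ]
 [ 17.33 104.02 131.52   0.6
[... 381 characters left out ...]
86.  ]
 [-23.43 104.19 158.45   0.64 116.41 228.   187.  ]
 [-29.26 112.3  162.5    0.64 123.51 226.   189.  ]
 [-32.83 113.02 163.72   0.63 127.12 226.   190.  ]
 [-38.1  110.16 171.26   0.65 135.84 227.   191.  ]
 [-40.75 111.11 166.3    0.61 135.06 227.   192.  ]
 [-46.32 108.18 176.4    0.64 145.49 228.   193.  ]
 [-49.81 105.78 171.76   0.6  145.61 229.   194.  ]]
  return _methods._mean(a, axis=axis, dtype=dtype,
  ret = um.true_divide(
Traceback (most recent call last):
  File "fit.py", line 38, in <module>
    print(n,name,k.sum(),np.median(V[k],0),V[k].min(0),V[k].max(0), 'px',u[k].mean(),v[k].mean())
                                           ~~~~~~~~^^^
ValueError: zero-size array to reduction operation minimum which has no identity
```

```bash
python3 - <<'E'
s=open('fit.py').read()
s=s.replace('"orange",5,17','"orange",5,20').replace('>150','>120').replace("print(np.c_[A,ang,R,u[a],v[a]].round(2)[::4])","""
            g=(R>30)&(R<140);pf=np.polyfit(70-A[g,0],A[g,2],1);print('slope ang',np.arctan(pf[0]),'off',pf[1]-89,'ang-5',np.median(ang[g]-np.arcsin(5.5/R[g])))""")
s=s.replace("        print(n,name","        if k.sum()==0: continue\n        print(n,name")
open('fit.py','w').write(s)
E
python3 fit.py
```

```text
pose [ 0.57121742 -0.00298253  0.24029489]
[[-0.1, 0.4], [0.9, 0.2], [0.0, -1.3], [-0.9, -1.5], [-1.1, 1.6], [0.9, -0.2], [0.6, -0.1], [0.2, -0.1], [1.6, -0.6], [-0.7, -0.5], [-1.2, -0.2], [-0.4, -0.0], [0.7, -0.4], [0.1, -0.3], [0.9, 0.8], [-0.8, 1.6], [-2.0, 0.1], [1.2, 0.1], [-1.4, -0.5]]
top arm 117
slope ang 0.6505954559893131 off -0.39585003994855583 ang-5 0.5920042455755461
top orange 58 [  52.7313755  -196.57377052   40.95826415] [ -10.53530335 -213.48219633   19.85637616] [  70.73609738 -185.1759861    47.64184893] px 302.63793103448273 156.31034482758622
mark at z29 [  47.55090523 -199.07850243   29.        ]
top red 30 [ -32.82072178 -145.0986911    85.96354395] [ -48.60241787 -151.16740498   72.04819073] [ -17.33818874 -140.31786499   90.73935178] px 295.93333333333334 176.96666666666667
side arm 122
slope ang 0.5676873547089839 off 8.179872729234916 ang-5 0.5734691051184246
side orange 82 [  43.67917401 -196.697262     31.26711427] [ -13.71484645 -218.99210273   15.31227084] [  72.98837138 -185.95992544   45.08402996] px 321.109756097561 210.91463414634146
mark at z29 [  31.96454242 -199.09936749   29.        ]
side red 126 [ -40.99210619 -153.09226266   66.91803342] [ -50.44256727 -157.49749093   22.58376431] [ -11.83164173 -143.30823182   90.98086843] px 299.2857142857143 212.97619047619048
```

```bash
cat > mk.py <<'E'
from h import *
q=np.load('pose.npy')
def inv(W):
    cc,s=np.cos(q[2]),np.sin(q[2]);d=W[...,:2]-q[:2]
    return np.stack([cc*d[...,0]+s*d[...,1],-s*d[...,0]+cc*d[...,1],W[...,2]],-1)*1000
def tf(X):
    X=np.array(X)/1000;cc,s=np.cos(q[2]),np.sin(q[2])
    return np.array([q[0]+cc*X[0]-s*X[1],q[1]+s*X[0]+cc*X[1],X[2]])
if __name__=='__main__':
    import sys;tag=sys.argv[1]
    for n in('top','side'):
        p=vision.read_camera(n);save(p,n+tag)
        hsv=cv2.cvtColor(p['pixels'],cv2.COLOR_RGB2HSV)
        for name,h0,h1,z,sv in(('orange',5,22,.029,100),('red',0,4,.087,130)):
            m=((hsv[...,0]>=h0)&(hsv[...,0]<=h1)&(hsv[...,1]>sv)&(hsv[...,2]>80))
            v,u=np.nonzero(m)
            V=np.array([inv(at_z(p,(a,b),z)) for a,b in zip(u,v)])
            k=(V[:,0]>-60)&(V[:,0]<(45 if name=='orange' else 30))&(V[:,1]>-280)&(V[:,1]<-120)
            if k.sum(): print(n,name,k.sum(),V[k].mean(0).round(1),np.median(V[k],0).round(1),V[k].min(0).round(1),V[k].max(0).round(1))
        g=np.array([[proj(p,tf(X))] for X in [(-30,-150,87),(-30,-190,29),(20,-190,29)]]);print(g.round(1).tolist())
        a=g[1,0].astype(int);im=cv2.imread(f'pics/{n}{tag}.png')[a[1]-45:a[1]+30,a[0]-50:a[0]+50]
        cv2.imwrite(f'pics/{n}{tag}z.png',cv2.resize(im,None,fx=8,fy=8,interpolation=cv2.INTER_CUBIC))
        print('crop origin',a[0]-50,a[1]-45)
E
python3 mk.py 1
```

```text
top orange 119 [  -4.2 -260.    29. ] [  -2.  -271.3   29. ] [ -59.2 -279.8   29. ] [  44.9 -184.3   29. ]
top red 31 [ -33.5 -143.5   87. ] [ -33.3 -143.9   87. ] [ -48.6 -150.2   87. ] [ -18.  -136.7   87. ]
[[[297.2, 175.8]], [[305.4, 176.1]], [[302.1, 163.6]]]
crop origin 255 131
side orange 128 [   2.  -236.7   29. ] [   3.4 -245.6   29. ] [ -59.1 -279.8   29. ] [  44.5 -183.9   29. ]
side red 78 [ -39.7 -154.8   87. ] [ -41.1 -154.3   87. ] [ -59.9 -170.    87. ] [ -14.1 -144.1   87. ]
[[[300.1, 206.7]], [[310.5, 223.5]], [[317.0, 212.4]]]
crop origin 260 178
```

View pics/top1z.png

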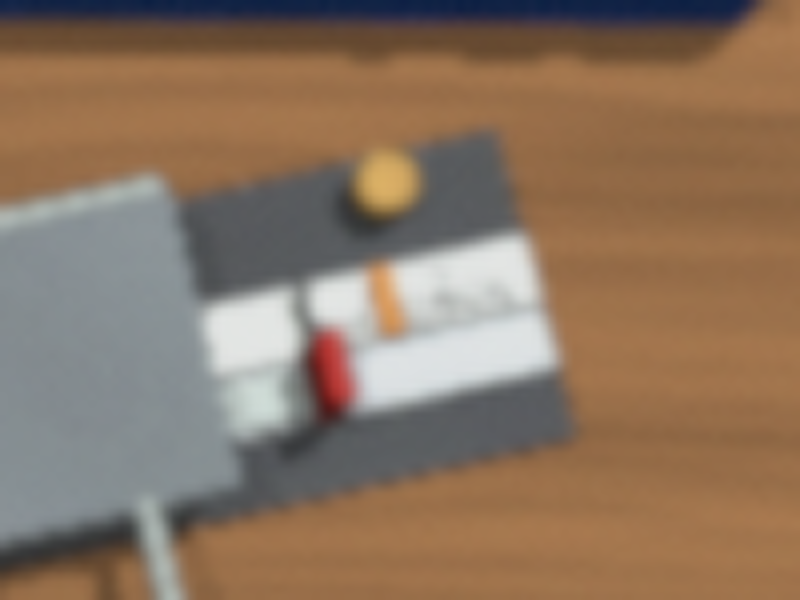

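View pics/side1z.png

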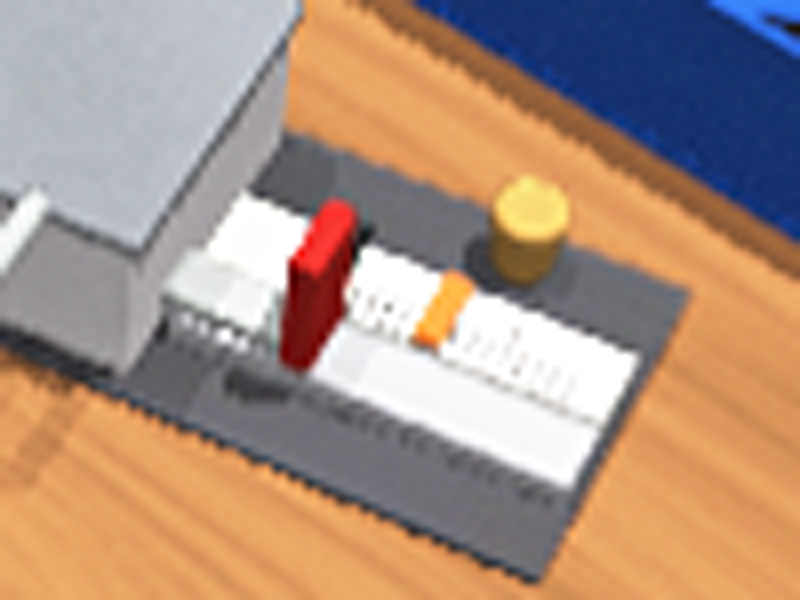

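```bash
cat > a.py <<'E'
from mk import *
P={n:vision.read_camera(n) for n in('top','side')}
print('mark',inv(at_z(P['top'],(302.8,167.9),.029)),inv(at_z(P['side'],(315.2,216.1),.029)))
print('grip',inv(at_z(P['top'],(295.9,177),.087)),inv(at_z(P['side'],(299.8,207.6),.087)))
print('pointer',inv(at_z(P['top'],(255+303/8,131+308/8),.038)))
print('scaleend', inv(at_z(P['top'],(255+545/8,131+300/8),.02)))
print('grip world',tf((-30,-150,71)), 'handle',tf((-130,0,89)))
E
python3 a.py
```

```text
mark [   3.20356266 -188.34484837   29.        ] [   3.67669815 -191.11390218   29.        ]
grip [ -33.26021387 -144.42845181   87.        ] [ -33.66865641 -150.59268885   87.        ]
pointer [   4.40993193 -148.1449682    38.        ]
scaleend [ -15.6775184 -266.3548399   20.       ]
grip world [ 0.57777775 -0.15581238  0.071     ] handle [ 0.44495261 -0.03392111  0.089     ]
```

```bash
cat > go.py <<'E'
# remaining move to viewer-frame target (mm) in tool axes, cm/deg
from mk import *
from scipy.spatial.transform import Rotation as R
import sys
def rep(X,yaw=None,tilt=0):
    s=get_state();w=s['orientation'];Rm=R.from_quat([w[1],w[2],w[3],w[0]])
    d=Rm.inv().apply(tf(X)-s['tcp_pos'])*100
    print('t',round(s['clock'],2),'tcp',s['tcp_pos'].round(4),'view',inv(s['tcp_pos']).round(1),'shift cm',d.round(2),'gap',s['finger_gap'],'F',s['wrist_force'].round(1),'q',s['joint_pos'].round(2))
    if yaw is not None:
        zt=[0,0,-1];a=np.deg2rad(yaw)+q[2];best=None
        for k in(0,np.pi):
            y=np.array([np.cos(a+k),np.sin(a+k),0]);z=np.array([0,0,-1.]);
            M=np.c_[np.cross(y,z),y,z];Rt=R.from_matrix(M)*R.from_euler('x',tilt,degrees=True)
            print(' turn deg',np.rad2deg((Rm.inv()*Rt).as_rotvec()).round(2))
if __name__=='__main__': rep([float(v) for v in sys.argv[1:4]],*(float(v) for v in sys.argv[4:]))
E
python3 go.py -33 -148.5 150 90
python3 -m inch '[[-3.7,-3.3,-1,0,0,0,5],[-3.7,-3.3,-1,0,0,0,5],[-3.7,-3.3,-1,0,0,0,5],[-3.7,-3.3,-1,0,0,0,5],[-3.7,-3.3,-1,0,0,0,5]]' 60
python3 go.py -33 -148.5 150 90
```

```text
t 1.9 tcp [0.1917 0.5421 0.2313] view [-238.9  619.8  231.3] shift cm [-59.33 -52.98   8.13] gap 0.08533111747758143 F [ 0.3 -0.5 -0.7] q [1.09 0.31 0.05 1.3  0.   1.43]
 turn deg [  0.     0.   -33.23]
 turn deg [ 0.0000e+00 -1.0000e-02  1.4677e+02]
clock: 2.4
tcp_pos: [0.3102, 0.3258, 0.2813]
orientation: [0.0, 0.169, 0.986, 0.0]
wrist_force: [1.0, 0.6, 0.9]
finger_gap: 0.0504
t 2.4 tcp [0.3102 0.3258 0.2813] view [-175.3  381.4  281.3] shift cm [-40.91 -36.56  13.13] gap 0.050389769242191865 F [1.  0.6 0.9] q [ 0.63  0.06 -0.15  1.37 -0.    0.97]
 turn deg [ 3.00e-02  4.00e-02 -3.32e+01]
 turn deg [ 5.000e-02 -3.000e-02  1.468e+02]
```

```bash
python3 -m inch '[[-3.7,-3.3,0,0,0,0,5],[-3.7,-3.3,0,0,0,0,5],[-3.7,-3.3,0,0,0,0,5],[-3.7,-3.3,0,0,0,0,5],[-3.7,-3.3,0,0,0,0,5]]' 60
python3 -m inch '[[-3.7,-3.3,0,0,0,0,5],[-3.7,-3.3,0,0,0,0,5],[-3.7,-3.3,0,0,0,0,5],[-3.7,-3.3,0,0,0,0,5],[-3.7,-3.3,0,0,0,0,5]]' 60
python3 -m inch '[[0,0,1,0,0,-8,5],[0,0,1,0,0,-8,5],[0,0,1,0,0,-8,5],[0,0,1,0,0,-8,5],[0,0,0,0,0,0,5]]' 60
python3 go.py -33 -148.5 120 90
```

```text
clock: 2.9
tcp_pos: [0.4298, 0.1082, 0.2811]
orientation: [0.001, 0.169, 0.986, 0.0]
wrist_force: [0.8, 1.4, 0.0]
finger_gap: 0.0499
clock: 3.4
tcp_pos: [0.5493, -0.1091, 0.2809]
orientation: [0.0, 0.169, 0.986, 0.0]
wrist_force: [0.6, 0.7, 0.7]
finger_gap: 0.0503
clock: 3.9
tcp_pos: [0.5478, -0.1069, 0.2393]
orientation: [-0.001, -0.109, 0.994, 0.001]
wrist_force: [0.2, 0.2, 0.1]
finger_gap: 0.05
t 3.9 tcp [ 0.5478 -0.1069  0.2393] view [-47.5 -95.4 239.3] shift cm [-1.59 -5.3  11.92] gap 0.04997265796256575 F [0.2 0.2 0.1] q [-0.34  0.28  0.02  1.31  0.   -0.56]
 turn deg [ 0.09 -0.12 -1.23]
 turn deg [-1.9000e-01 -1.4000e-01  1.7877e+02]
```

```bash
python3 -m inch '[[-0.5,-1.8,2,0,0,-1.2,5],[-0.5,-1.8,2,0,0,0,5],[-0.5,-1.7,2,0,0,0,5],[0,0,2.5,0,0,0,5],[0,0,1.5,0,0,0,5]]' 60
python3 go.py -33 -148.5 52 90; python3 mk.py 2 | grep crop
```

```text
clock: 4.4
tcp_pos: [0.5751, -0.1555, 0.1393]
orientation: [-0.001, -0.117, 0.993, 0.0]
wrist_force: [-0.3, -0.6, 0.3]
finger_gap: 0.05
t 4.4 tcp [ 0.5751 -0.1555  0.1393] view [ -32.5 -149.   139.3] shift cm [0.04 0.05 8.73] gap 0.05004846698994533 F [-0.3 -0.6  0.3] q [-0.4   0.39 -0.07  1.11  0.   -0.63]
 turn deg [ 0.05 -0.06 -0.3 ]
 turn deg [-1.000e-01 -9.000e-02  1.797e+02]
crop origin 255 131
crop origin 260 178
```

View pics/side2z.png

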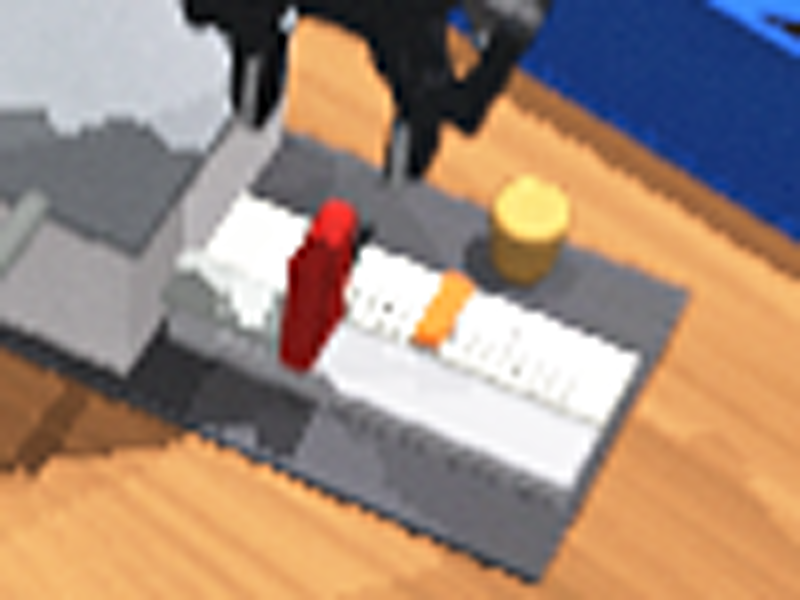

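View pics/top2z.png

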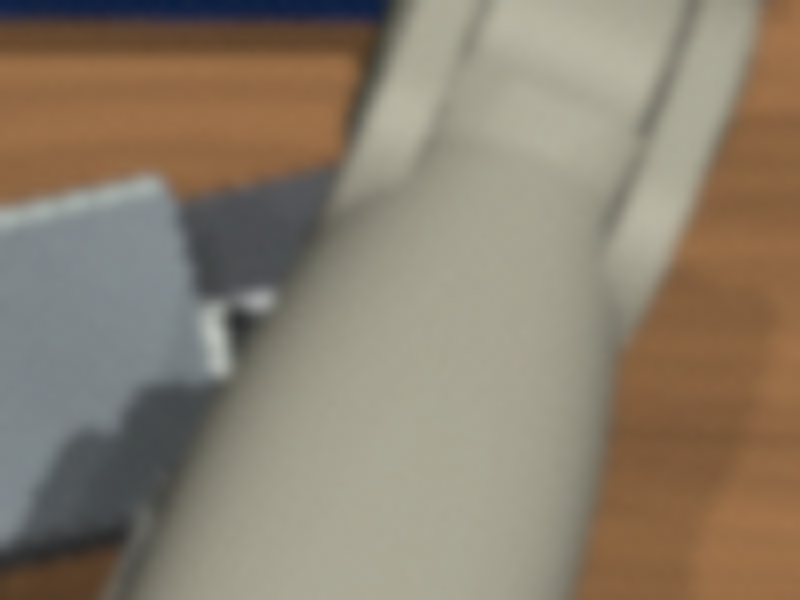

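```bash
python3 -m inch '[[0,0,2.5,0,0,0,5],[0,0,2.5,0,0,0,5],[0,0,2,0,0,0,5],[0,0,1.6,0,0,0,5],[0,0,0,0,0,0,5]]' 60
python3 go.py -33 -148.5 52 90
python3 -m inch '[[0,0,0,0,0,0,1],[0,0,0,0,0,0,1],[0,0,0,0,0,0,1],[0,0,0,0,0,0,1],[0,0,0,0,0,0,1]]' 40
python3 go.py -33 -148.5 52 90
```

```text
clock: 5.0
tcp_pos: [0.5746, -0.1546, 0.0539]
orientation: [-0.001, -0.119, 0.993, 0.001]
wrist_force: [-1.3, 1.1, -0.4]
finger_gap: 0.0501
t 5.0 tcp [ 0.5746 -0.1546  0.0539] view [ -32.8 -148.1   53.9] shift cm [ 0.02 -0.04  0.19] gap 0.05006860205198407 F [-1.3  1.1 -0.4] q [-0.4   0.46 -0.19  0.92  0.   -0.64]
 turn deg [ 0.09 -0.11 -0.13]
 turn deg [-1.7000e-01 -1.4000e-01  1.7987e+02]
clock: 5.5
tcp_pos: [0.5766, -0.1554, 0.0566]
orientation: [0.001, -0.12, 0.993, -0.001]
wrist_force: [-0.3, 0.8, 6.0]
finger_gap: 0.0139
t 5.5 tcp [ 0.5766 -0.1554  0.0566] view [ -31.  -149.3   56.6] shift cm [0.2  0.08 0.46] gap 0.013933136478615393 F [-0.3  0.8  6. ] q [-0.4   0.46 -0.18  0.92  0.   -0.64]
 turn deg [-0.08  0.16 -0.04]
 turn deg [2.5000e-01 1.2000e-01 1.7996e+02]
```

```bash
python3 -m inch '[[0,-0.8,0,0,0,0,1],[0,-0.8,0,0,0,0,1],[0,-0.8,0,0,0,0,1],[0,-0.8,0,0,0,0,1],[0,-0.8,0,0,0,0,1]]' 60
python3 -m inch '[[0,0,0,0,0,0,1],[0,0,0,0,0,0,1]]' 60
python3 go.py -33 -190 52 90;python3 mk.py 3 | grep crop
```

```text
clock: 6.0
tcp_pos: [0.5857, -0.1928, 0.0566]
orientation: [0.001, -0.12, 0.993, 0.001]
wrist_force: [-0.7, 5.4, 8.7]
finger_gap: 0.0131
clock: 6.2
tcp_pos: [0.586, -0.1942, 0.0566]
orientation: [0.001, -0.119, 0.993, -0.0]
wrist_force: [-0.2, 1.9, 5.9]
finger_gap: 0.0133
t 6.2 tcp [ 0.586  -0.1942  0.0566] view [ -31.1 -189.2   56.6] shift cm [ 0.19 -0.08  0.46] gap 0.013311031720179533 F [-0.2  1.9  5.9] q [-0.45  0.49 -0.13  0.95  0.   -0.69]
 turn deg [-0.06  0.16 -0.04]
 turn deg [2.4000e-01 9.0000e-02 1.7996e+02]
crop origin 255 131
crop origin 260 178
```

View pics/side3z.png

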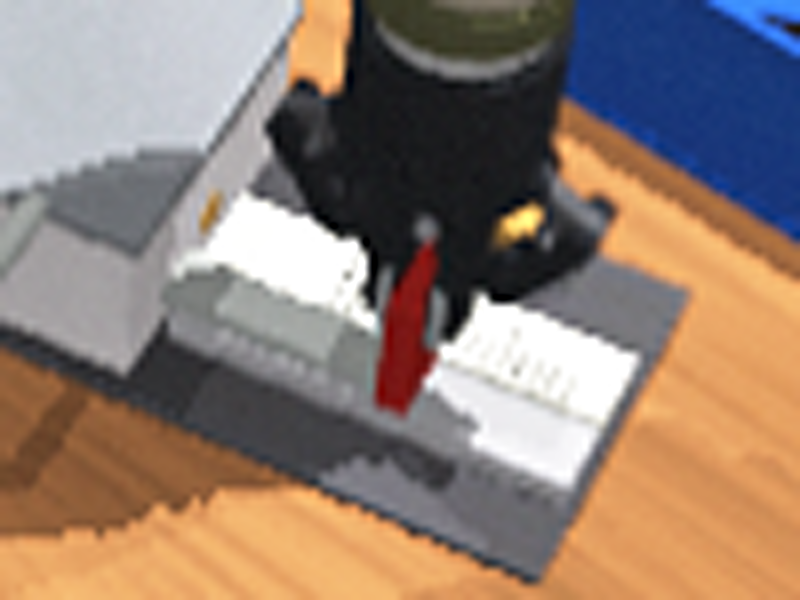

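```bash
python3 -m inch '[[0,0,0,0,0,0,4.5],[0,0,0,0,0,0,4.5],[0,0,0,0,0,0,4.5],[0,0,-2,0,0,0,4.5],[0,0,-4,0,0,0,4.5]]' 60
python3 -m inch '[[0,0,-4,0,0,0,4.5],[0,0,-4,0,0,0,4.5],[-4,0,-4,0,0,0,4.5],[-4,2,-2,0,0,0,4.5],[-4,4,0,0,0,0,4.5]]' 60
python3 go.py -130 0 180 0;python3 mk.py 4 | grep crop
```

```text
clock: 6.8
tcp_pos: [0.5822, -0.1929, 0.1115]
orientation: [-0.003, -0.119, 0.993, 0.002]
wrist_force: [0.3, -1.0, 0.6]
finger_gap: 0.0448
clock: 7.3
tcp_pos: [0.6822, -0.1159, 0.2541]
orientation: [0.003, -0.118, 0.993, -0.002]
wrist_force: [2.0, 0.2, 0.3]
finger_gap: 0.0451
t 7.3 tcp [ 0.6822 -0.1159  0.2541] view [  80.9 -136.1  254.1] shift cm [21.2  13.54  7.22] gap 0.0451274873760707 F [2.  0.2 0.3] q [-0.28  0.55  0.46  1.48 -0.   -0.52]
 turn deg [ 0.1   0.48 89.73]
 turn deg [ -0.48   0.1  -90.27]
crop origin 255 131
crop origin 260 178
```

View pics/side4z.png

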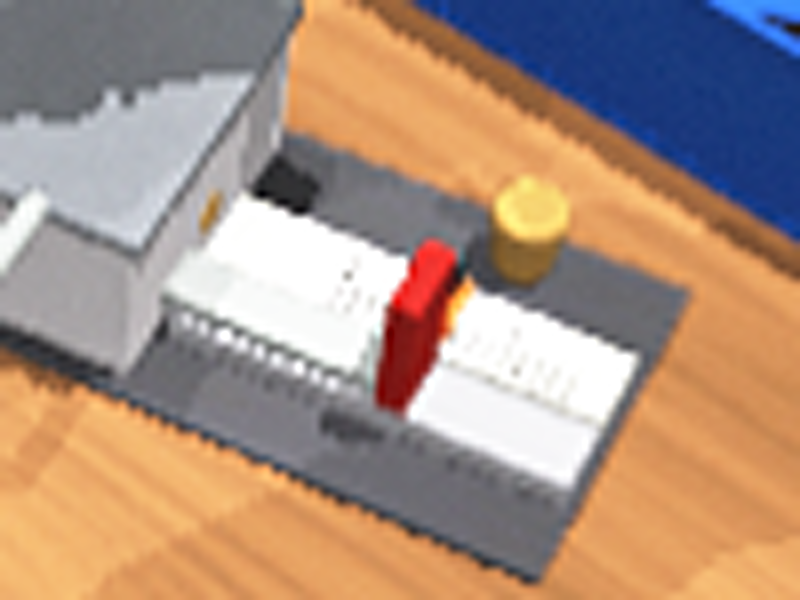

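View pics/top4z.png

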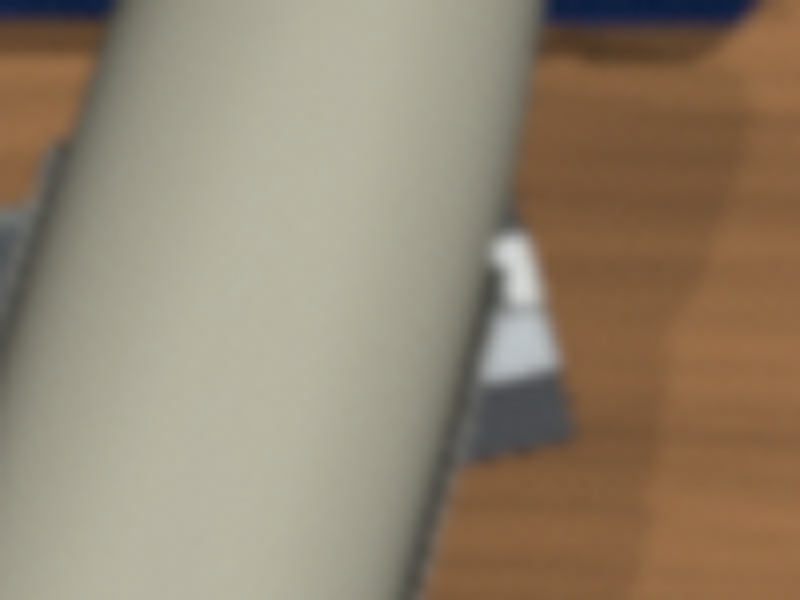

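```bash
python3 -m inch '[[4.2,2.7,0,0,0,0,4],[4.2,2.7,0,0,0,0,4],[4.2,2.7,0,0,0,0,4],[4.2,2.7,0,0,0,0,4],[4.3,2.7,0,0,0,0,4]]' 60
python3 -m inch '[[0,0,0,0,0,8.5,4],[0,0,0,0,0,8.5,4],[0,0,0,0,0,8.5,4],[0,0,0,0,0,8.5,4],[0,0,0,0,0,8.5,4]]' 60
python3 -m inch '[[0,0,0,0,0,8.5,4],[0,0,0,0,0,8.5,4],[0,0,0,0,0,8.5,4],[0,0,0,0,0,8.5,4],[0,0,0,0,0,8.5,4]]' 60
python3 go.py -130 0 180 0;python3 mk.py 5 | grep crop
```

```text
clock: 7.9
tcp_pos: [0.4404, -0.0327, 0.2493]
orientation: [-0.001, -0.119, 0.993, 0.0]
wrist_force: [-0.3, 0.3, 1.2]
finger_gap: 0.0401
clock: 8.4
tcp_pos: [0.4423, -0.0334, 0.2497]
orientation: [-0.0, 0.252, 0.968, -0.0]
wrist_force: [0.0, -0.3, -0.3]
finger_gap: 0.04
clock: 8.9
tcp_pos: [0.4424, -0.0334, 0.2496]
orientation: [-0.0, 0.585, 0.811, -0.0]
wrist_force: [-0.6, 0.5, -0.5]
finger_gap: 0.0398
t 8.9 tcp [ 0.4424 -0.0334  0.2496] view [-132.4    1.1  249.6] shift cm [-0.14  0.23  6.96] gap 0.03975963524712935 F [-0.6  0.5 -0.5] q [-0.26  0.05 -0.23  1.29 -0.    0.99]
 turn deg [-0.05 -0.02  4.59]
 turn deg [ 3.0000e-02 -8.0000e-02 -1.7541e+02]
crop origin 255 131
crop origin 260 178
```

View pics/top5z.png

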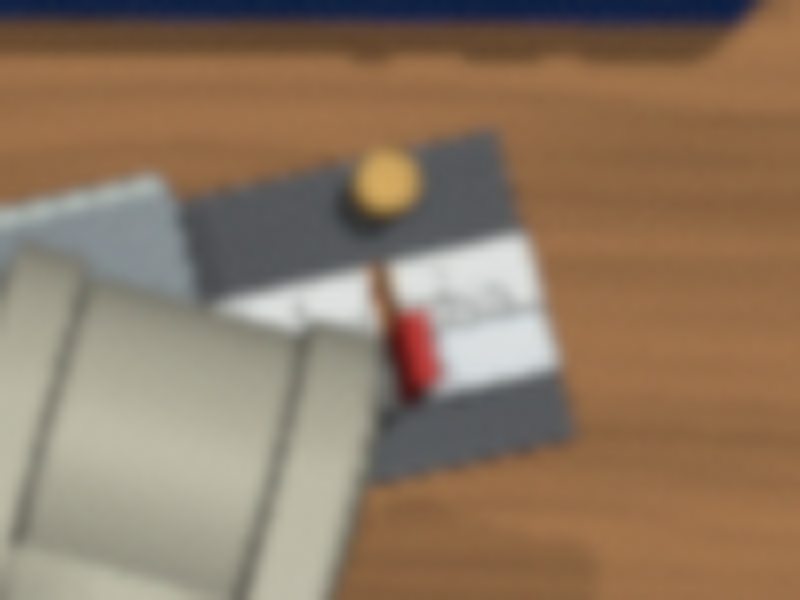

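View pics/side5.png

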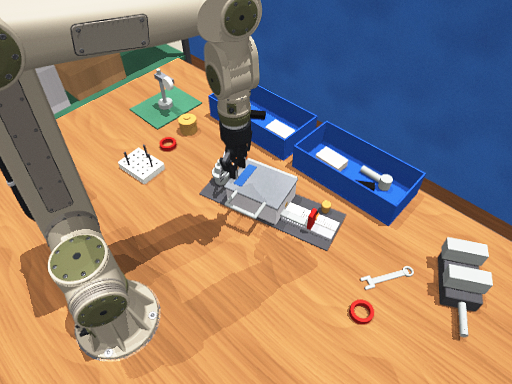

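```bash
cat > c.py <<'E'
from mk import *
p=vision.read_camera('top')
print(inv(at_z(p,(306.4,174.9),.087)))
im=cv2.imread('pics/top5.png')[162:174,296:312]
cv2.imwrite('pics/t5n.png',cv2.resize(im,None,fx=40,fy=40,interpolation=cv2.INTER_NEAREST))
im=cv2.imread('pics/side5.png')[205:235,300:335]
cv2.imwrite('pics/s5n.png',cv2.resize(im,None,fx=20,fy=20,interpolation=cv2.INTER_NEAREST))
E
python3 c.py
```

```text
[ -34.51501353 -184.00470279   87.        ]
```

View pics/t5n.png

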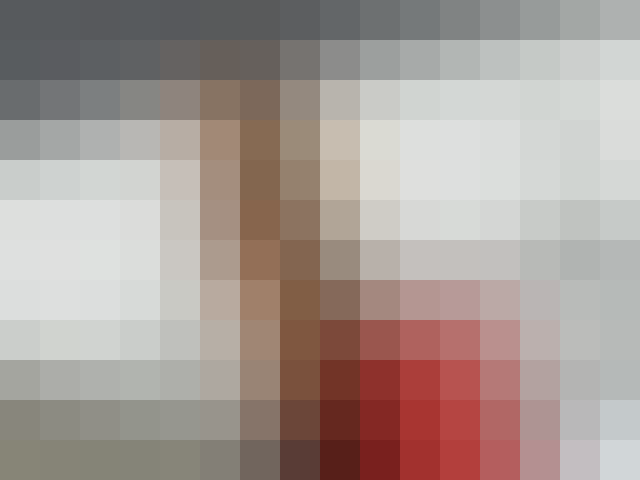

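View pics/s5n.png

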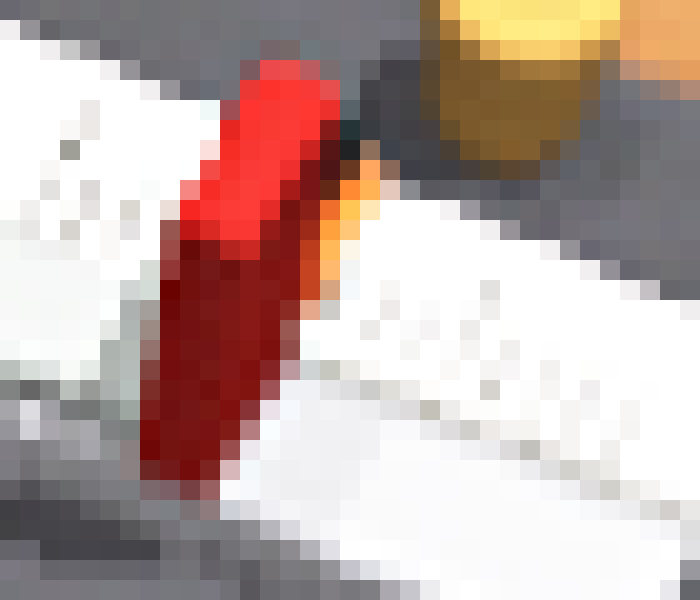

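Run:
```python
from mk import *
p=vision.read_camera('top')
a=cv2.imread('pics/top1.png').astype(float);b=cv2.imread('pics/top5.png').astype(float)
for r in range(164,170):
    c=slice(298,308);x=np.arange(298,308)
    o=a[r,c,2]-a[r,c,0]; o=np.clip(o-8,0,None); d=np.clip(a[r,c,2]-b[r,c,2]-4,0,None)
    mo=(o*x).sum()/o.sum();mp=(d*x).sum()/d.sum()
    print(r,o,d,'mark',mo.round(2),inv(at_z(p,(mo,r),.029)).round(1)[:2],'ptr',mp.round(2),inv(at_z(p,(mp,r),.038)).round(1)[:2])
```

```text
164 [ 0.  0. 16. 53. 73. 51. 16.  0.  0.  0.] [ 0.  2.  7. 29. 56. 44. 16.  3.  2.  2.] mark 301.99 [  18.7 -189.1] ptr 302.34 [  16.9 -188.7]
165 [  0.   0.  19.  67. 100.  77.  31.   0.   0.   0.] [ 0.  0. 10. 35. 74. 60. 20.  2.  0.  0.] mark 302.12 [  14.8 -188.6] ptr 302.25 [  13.2 -187.4]
166 [  0.   0.  13.  60. 105.  88.  40.   2.   0.   0.] [ 2.  4.  9. 35. 78. 68. 25.  3.  0.  0.] mark 302.29 [  10.9 -188.3] ptr 302.24 [   9.4 -186.4]
167 [  0.   0.   8.  52. 103.  97.  52.   8.   0.   0.] [ 0.  0.  8. 31. 72. 76. 40. 10.  3.  2.] mark 302.49 [   6.9 -188.1] ptr 302.67 [   5.3 -187. ]
168 [  0.   0.   3.  41.  97. 107.  68.  19.   0.   0.] [ 0.  0.  5. 23. 59. 84. 59. 25. 13. 13.] mark 302.76 [   2.9 -188.1] ptr 303.28 [   1.  -188.4]
169 [  0.   0.   0.  28.  82. 113.  84.  31.   0.   0.] [ 1.  1.  4. 13. 44. 83. 74. 37. 24. 21.] mark 303.02 [  -1.2 -188.1] ptr 303.71 [  -3.2 -189. ]
```

```bash
python3 -m inch '[[0,0,3,0,0,4.6,4],[0,0,4,0,0,0,4],[0,0,4,0,0,0,4],[0,0,2,0,0,0,4],[0,0,0,0,0,0,4]]' 60
python3 go.py -132.5 1 69 0;python3 mk.py 6 | grep crop
python3 - <<'E'
import cv2
im=cv2.imread('pics/side6.png')[140:240,190:310];cv2.imwrite('pics/side6y.png',cv2.resize(im,None,fx=6,fy=6,interpolation=cv2.INTER_CUBIC))
E
```

```text
clock: 9.6
tcp_pos: [0.4402, -0.0325, 0.1172]
orientation: [-0.003, 0.614, 0.789, -0.001]
wrist_force: [-0.6, 0.3, -0.1]
finger_gap: 0.0399
t 9.6 tcp [ 0.4402 -0.0325  0.1172] view [-134.3    2.5  117.2] shift cm [-0.16  0.2   4.82] gap 0.039879490199886625 F [-0.6  0.3 -0.1] q [-0.26  0.13 -0.48  0.97 -0.    1.07]
 turn deg [-0.33 -0.18  0.5 ]
 turn deg [   0.28   -0.51 -179.5 ]
crop origin 255 131
crop origin 260 178
```

View pics/side6y.png

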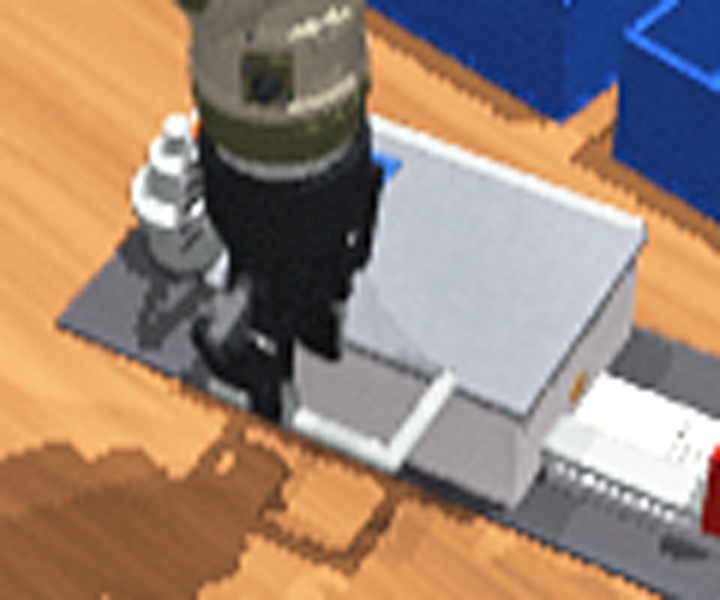

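```bash
python3 -m inch '[[-0.1,0.2,2,0,0,0.5,4],[0,0,2,0,0,0,4],[0,0,0.8,0,0,0,4],[0,0,0,0,0,0,1],[0,0,0,0,0,0,0.8]]' 40
python3 -m inch '[[0,0,0,0,0,0,0.8],[0,0,0,0,0,0,0.8],[0,0,0,0,0,0,0.8],[0,0,0,0,0,0,0.8]]' 40
python3 go.py -132.5 1 69 0;python3 mk.py 7 | grep crop
python3 - <<'E'
import cv2
im=cv2.imread('pics/side7.png')[140:240,190:310];cv2.imwrite('pics/side7y.png',cv2.resize(im,None,fx=6,fy=6,interpolation=cv2.INTER_CUBIC))
E
```

```text
clock: 10.2
tcp_pos: [0.4446, -0.0341, 0.073]
orientation: [-0.0, 0.618, 0.786, -0.001]
wrist_force: [-20.6, -8.8, 2.6]
finger_gap: 0.0118
clock: 10.6
tcp_pos: [0.4441, -0.0342, 0.0731]
orientation: [-0.0, 0.618, 0.786, -0.001]
wrist_force: [-5.1, -2.8, 2.4]
finger_gap: 0.0106
t 10.6 tcp [ 0.4441 -0.0342  0.0731] view [-1.308e+02 -1.000e-01  7.310e+01] shift cm [ 0.11 -0.16  0.41] gap 0.010627762731535796 F [-5.1 -2.8  2.4] q [-0.26  0.18 -0.54  0.85 -0.    1.08]
 turn deg [-0.12  0.07 -0.14]
 turn deg [1.1000e-01 1.9000e-01 1.7986e+02]
crop origin 255 131
crop origin 260 178
```

View pics/side7y.png

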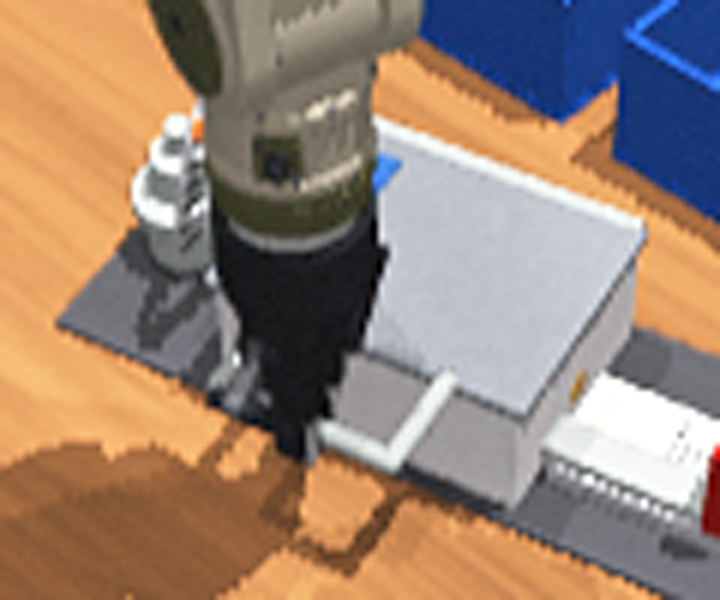

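```bash
python3 -m inch '[[0,0.04,-1.2,0,0,0,0.5],[0,0.11,-1.19,0,0,0,0.5],[0,0.18,-1.19,0,0,0,0.5],[0,0.25,-1.17,0,0,0,0.5],[0,0,0,0,0,0,0.5]]' 80
python3 go.py -125 0 120 0;python3 mk.py 8 | grep crop
python3 - <<'E'
import cv2
im=cv2.imread('pics/side8.png')[140:240,190:310];cv2.imwrite('pics/side8y.png',cv2.resize(im,None,fx=6,fy=6,interpolation=cv2.INTER_CUBIC))
E
```

```text
clock: 11.2
tcp_pos: [0.4494, -0.0329, 0.121]
orientation: [-0.0, 0.618, 0.786, -0.002]
wrist_force: [-7.1, -4.0, -2.3]
finger_gap: 0.0089
t 11.2 tcp [ 0.4494 -0.0329  0.121 ] view [-1.255e+02 -1.000e-01  1.210e+02] shift cm [0.01 0.05 0.1 ] gap 0.008944276042500204 F [-7.1 -4.  -2.3] q [-0.25  0.14 -0.45  0.97 -0.    1.08]
 turn deg [-0.17  0.08 -0.14]
 turn deg [1.3000e-01 2.7000e-01 1.7986e+02]
crop origin 255 131
crop origin 260 178
```

View pics/side8y.png

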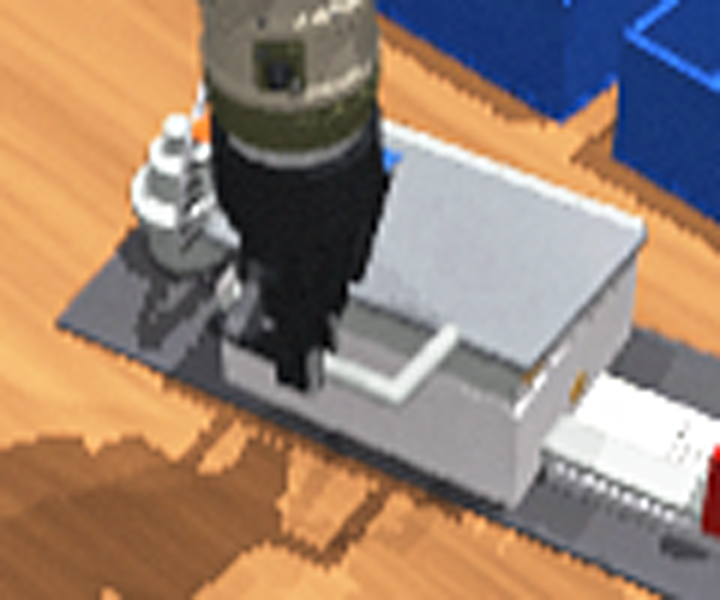

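```bash
cat > cov.py <<'E'
from mk import *
p=vision.read_camera('side');d=p['depth']
r=[]
for v in range(130,240):
    for u in range(190,320):
        if d[v,u]>0: r.append(np.r_[inv(at_depth(p,(u,v))),u,v,p['pixels'][v,u]])
r=np.array(r,float)
col=r[:,5:];grey=(np.ptp(col,axis=1)<30)&(col.mean(1)>100)
k=grey&(r[:,1]>-90)&(r[:,1]<-55)&(r[:,0]<68)&(r[:,0]>-85)&(r[:,2]>80)
V=r[k]
# robust plane through cover top: z-89 = tan*(70-x)+off
x=70-V[:,0];z=V[:,2]
for it in range(15):
    pf=np.polyfit(x,z,1);res=z-np.polyval(pf,x);g=(res>-6)&(res<8)
    x,z=x[g],z[g]
print('cover n',len(x),k.sum(),'slope ang',np.arctan(pf[0]),'off',pf[1]-89,'ang(hinge)',np.median((np.arctan2(z-89,x)-np.arcsin(4/np.hypot(x,z-89)))[x>60]))
# bar: viewer y -45..-20
b=grey&(r[:,1]>-44)&(r[:,1]<-22)&(r[:,0]<-85)&(r[:,2]>70)
if b.sum(): print('bar',b.sum(),np.median(r[b,:3],0).round(1),'max z',r[b,2].max())
h=cv2.cvtColor(p['pixels'],cv2.COLOR_RGB2HSV)
hh=np.array([h[int(a[4]),int(a[3])] for a in r],int)
o=(hh[:,0]>=5)&(hh[:,0]<=17)&(hh[:,1]>150)&(r[:,1]>90)&(r[:,1]<125)&(r[:,2]>95)
A=r[o]
if o.sum()>8:
    R=np.hypot(A[:,2]-89,70-A[:,0]);an=np.arctan2(A[:,2]-89,70-A[:,0]);g=R>40
    print('arm',g.sum(),'ang',np.median(an[g]-np.arcsin(5.5/R[g])),'R',R.min(),R.max())
E
python3 cov.py
```

```text
cover n 252 376 slope ang 0.20916472628026622 off 4.595897319267891 ang(hinge) 0.21711428295307694
bar 349 [-142.   -31.6  377.9] max z 435.7701608947221
```

```bash
python3 -m inch '[[0,-0.25,1.17,0,0,0,0.5],[0,-0.18,1.19,0,0,0,0.5],[0,-0.11,1.19,0,0,0,0.5],[0,-0.04,0.9,0,0,0,0.5],[0,0,0,0,0,0,0.5]]' 80
python3 go.py -131 0 64 0; python3 cov.py
python3 -m inch '[[0,0,0,0,0,0,3],[0,0,0,0,0,0,3]]' 80
python3 go.py -131 0 64 0
```

```text
clock: 11.85
tcp_pos: [0.4441, -0.0342, 0.0746]
orientation: [-0.001, 0.618, 0.786, -0.001]
wrist_force: [-2.3, -4.3, -4.9]
finger_gap: 0.009
t 11.85 tcp [ 0.4441 -0.0342  0.0746] view [-130.9   -0.    74.6] shift cm [ 0.   -0.01  1.06] gap 0.009007609090264017 F [-2.3 -4.3 -4.9] q [-0.26  0.18 -0.54  0.85 -0.    1.08]
 turn deg [-0.14  0.04 -0.15]
 turn deg [6.0000e-02 2.2000e-01 1.7985e+02]
cover n 395 399 slope ang 0.0038360171881684775 off 4.120900380382366 ang(hinge) 0.005126503156979757
bar 598 [-150.1  -31.7  377.3] max z 427.2133391676598
clock: 12.1
tcp_pos: [0.4468, -0.0336, 0.0764]
orientation: [0.001, 0.618, 0.786, 0.001]
wrist_force: [0.2, -0.3, -1.2]
finger_gap: 0.0302
t 12.1 tcp [ 0.4468 -0.0336  0.0764] view [-1.281e+02 -1.000e-01  7.640e+01] shift cm [ 0.01 -0.3   1.24] gap 0.030180882376774718 F [ 0.2 -0.3 -1.2] q [-0.26  0.18 -0.53  0.85  0.    1.08]
 turn deg [ 0.19  0.02 -0.12]
 turn deg [ 4.0000e-02 -3.0000e-01  1.7988e+02]
```

```bash
python3 -m inch '[[0,-0.3,0.8,0,0,0,3],[0,0,0.7,0,0,0,3],[0,0,0,0,0,0,1],[0,0,0,0,0,0,0.5],[0,0,0,0,0,0,0.5]]' 80
python3 -m inch '[[0,0,0,0,0,0,0.5],[0,0,0,0,0,0,0.5]]' 80
python3 go.py -131 0 64 0; python3 cov.py
```

```text
clock: 12.6
tcp_pos: [0.444, -0.0335, 0.0601]
orientation: [0.001, 0.618, 0.786, 0.002]
wrist_force: [5.3, 4.2, -3.5]
finger_gap: 0.0102
clock: 12.8
tcp_pos: [0.444, -0.0335, 0.0601]
orientation: [0.001, 0.618, 0.786, 0.002]
wrist_force: [5.4, 3.9, -4.5]
finger_gap: 0.0101
t 12.8 tcp [ 0.444  -0.0335  0.0601] view [-130.8    0.7   60.1] shift cm [-0.06 -0.02 -0.39] gap 0.010062531057295786 F [ 5.4  3.9 -4.5] q [-0.26  0.2  -0.56  0.81  0.    1.07]
 turn deg [ 0.21 -0.09 -0.09]
 turn deg [-1.4000e-01 -3.2000e-01  1.7991e+02]
cover n 396 400 slope ang 0.003875097826868587 off 3.95743781935046 ang(hinge) 0.002861976003748972
bar 646 [-151.   -31.9  367.4] max z 425.4025145812349cov.py:16: RuntimeWarning: invalid value encountered in arcsin
  print('cover n',len(x),k.sum(),'slope ang',np.arctan(pf[0]),'off',pf[1]-89,'ang(hinge)',np.median((np.arctan2(z-89,x)-np.arcsin(4/np.hypot(x,z-89)))[x>60]))
```

```bash
python3 -m inch '[[0,0.04,-1.2,0,0,0,0.5],[0,0.11,-1.19,0,0,0,0.5],[0,0.18,-1.19,0,0,0,0.5],[0,0.25,-1.17,0,0,0,0.5],[0,0,0,0,0,0,0.5]]' 80
python3 go.py -125 0 108 0;python3 cov.py 2>/dev/null
python3 -m inch '[[0,0.32,-1.16,0,0,0,0.5],[0,0.39,-1.14,0,0,0,0.5],[0,0.46,-1.11,0,0,0,0.5],[0,0.52,-1.08,0,0,0,0.5],[0,0,0,0,0,0,0.5]]' 80
python3 go.py -108 0 158 0;python3 cov.py 2>/dev/null
```

```text
clock: 13.35
tcp_pos: [0.4495, -0.0321, 0.1085]
orientation: [0.001, 0.618, 0.786, 0.002]
wrist_force: [3.8, 4.5, -4.0]
finger_gap: 0.0099
t 13.35 tcp [ 0.4495 -0.0321  0.1085] view [-125.1    0.6  108.5] shift cm [-0.06  0.01  0.05] gap 0.00985666636401711 F [ 3.8  4.5 -4. ] q [-0.25  0.15 -0.48  0.94  0.    1.08]
 turn deg [ 0.2  -0.07 -0.08]
 turn deg [-1.1000e-01 -3.1000e-01  1.7992e+02]
cover n 215 384 slope ang 0.22710210118191376 off 4.265594586344918 ang(hinge) 0.23023459371188082
bar 418 [-145.9  -31.   370.7] max z 436.3627401549407
clock: 13.9
tcp_pos: [0.4648, -0.0285, 0.1525]
orientation: [-0.0, 0.618, 0.786, 0.0]
wrist_force: [4.6, 2.9, -8.8]
finger_gap: 0.01
t 13.9 tcp [ 0.4648 -0.0285  0.1525] view [-109.4    0.5  152.5] shift cm [-0.05  0.14 -0.55] gap 0.009998859341665394 F [ 4.6  2.9 -8.8] q [-0.23  0.14 -0.37  1.06  0.    1.1 ]
 turn deg [ 0.02 -0.06 -0.11]
 turn deg [-9.0000e-02 -4.0000e-02  1.7989e+02]
cover n 77 300 slope ang 0.4545879441430528 off 4.128262312532897 ang(hinge) nan
bar 175 [-125.9  -32.   379. ] max z 412.42045635837377
arm 23 ang 0.5783843293521094 R 119.0503425701403 150.25209855605647
```

```bash
python3 -m inch '[[0,0.57,-1.06,0,0,0,0.5],[0,0.63,-1.05,0,0,0,0.5],[0,0,0,0,0,0,0.5],[0,0,0,0,0,0,0.5],[0,0,0,0,0,0,0.5]]' 80
python3 go.py -97 0 170 0;python3 cov.py 2>/dev/null;python3 mk.py 9 | grep crop
python3 - <<'E'
import cv2
im=cv2.imread('pics/side9.png')[130:240,190:320];cv2.imwrite('pics/side9y.png',cv2.resize(im,None,fx=5,fy=5,interpolation=cv2.INTER_CUBIC))
im=cv2.imread('pics/top9.png')[130:230,190:320];cv2.imwrite('pics/top9y.png',cv2.resize(im,None,fx=5,fy=5,interpolation=cv2.INTER_CUBIC))
E
```

```text
clock: 14.45
tcp_pos: [0.4755, -0.0258, 0.1724]
orientation: [-0.001, 0.618, 0.786, 0.0]
wrist_force: [3.5, 3.9, -10.1]
finger_gap: 0.0093
t 14.45 tcp [ 0.4755 -0.0258  0.1724] view [-98.4   0.6 172.4] shift cm [-0.06  0.14  0.24] gap 0.009322295464785323 F [  3.5   3.9 -10.1] q [-0.22  0.15 -0.31  1.11  0.    1.11]
 turn deg [-0.05 -0.08 -0.12]
 turn deg [-1.2000e-01  7.0000e-02  1.7988e+02]
cover n 35 252 slope ang 0.5770729431743302 off 3.7913847289405 ang(hinge) nan
bar 77 [-110.4  -31.3  353. ] max z 402.4925756967862
arm 38 ang 0.593047265217683 R 86.06634395869942 148.48383404849628
crop origin 255 131
crop origin 260 178
```

View pics/side9y.png

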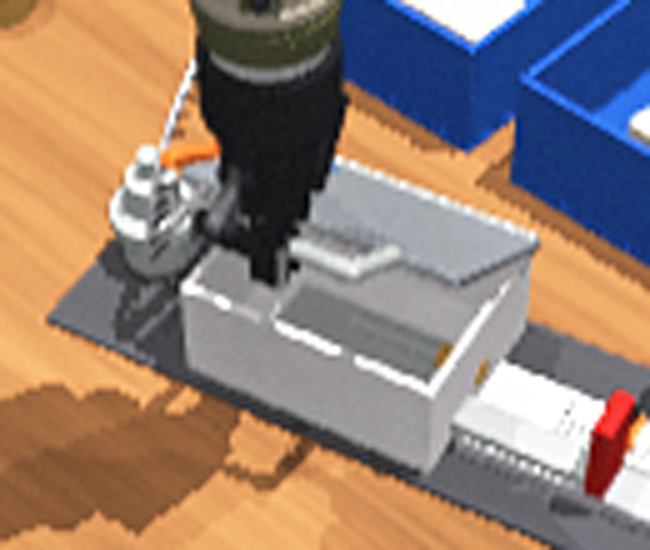

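View pics/top9y.png

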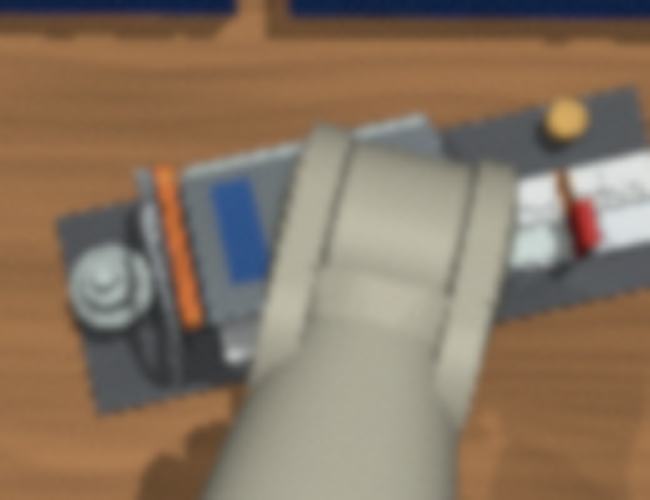

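Run:
```python
from mk import *
p=vision.read_camera('top');d=p['depth'];h=cv2.cvtColor(p['pixels'],cv2.COLOR_RGB2HSV).astype(int)
C=[];A=[]
for v in range(155,205):
    for u in range(215,270):
        X=inv(at_depth(p,(u,v)))
        if h[v,u,1]>150 and 5<=h[v,u,0]<=17 and X[2]>95: A.append(X)
        elif 55<X[1]<88 and X[2]>92 and X[2]<190: C.append(X)
for n,P,t in(('cover',C,4),('arm',A,5.5)):
    P=np.array(P);x=70-P[:,0];z=P[:,2]-89;k=(x>30)&(x<140);x,z=x[k],z[k]
    for _ in range(10):
        f=np.polyfit(x,z,1);g=abs(z-np.polyval(f,x))<7;x,z=x[g],z[g]
    R=np.hypot(x,z);a=np.arctan2(z,x)-np.arcsin(t/R)
    print(n,len(x),np.arctan(f[0]).round(3),f[1].round(1),[np.median(a[(R>lo)&(R<lo+30)]).round(3) for lo in(45,75,105)])
```

```text
cover 215 0.567 5.5 [np.float64(0.573), np.float64(0.575), np.float64(0.577)]
arm 72 0.603 5.1 [np.float64(0.571), np.float64(0.59), np.float64(0.594)]
```

```bash
python3 -m inch '[[0,0.13,-0.22,0,0,0,0.5],[0,0,0,0,0,0,0.5],[0,0,0,0,0,0,0.5],[0,0,0,0,0,0,0.5],[0,0,0,0,0,0,0.5]]' 80
python3 go.py -97 0 170;python3 cov.py 2>/dev/null
python3 -m inch '[[0,0,0,0,0,0,0.5],[0,0,0,0,0,0,0.5],[0,0,0,0,0,0,0.5],[0,0,0,0,0,0,0.5],[0,0,0,0,0,0,0.5]]' 80
python3 go.py -97 0 170;python3 cov.py 2>/dev/null
python3 - <<'E'
from mk import *
p=vision.read_camera('top');save(p,'top10')
a=cv2.imread('pics/top1.png').astype(float);b=cv2.imread('pics/top10.png').astype(float)
for r in range(164,170):
    c=slice(298,308);x=np.arange(298,308)
    o=np.clip(a[r,c,2]-a[r,c,0]-8,0,None); d=np.clip(a[r,c,2]-b[r,c,2]-4,0,None)
    mo=(o*x).sum()/o.sum();mp=(d*x).sum()/d.sum()
    print(inv(at_z(p,(mo,r),.029)).round(1)[:2],inv(at_z(p,(mp,r),.038)).round(1)[:2])
E
```

```text
clock: 15.15
tcp_pos: [0.4768, -0.0254, 0.1745]
orientation: [-0.001, 0.618, 0.786, 0.0]
wrist_force: [5.1, 4.1, -10.9]
finger_gap: 0.0094
t 15.15 tcp [ 0.4768 -0.0254  0.1745] view [-97.    0.7 174.5] shift cm [-0.07  0.    0.45] gap 0.00938900110219931 F [  5.1   4.1 -10.9] q [-0.22  0.15 -0.3   1.12  0.    1.11]
cover n 37 240 slope ang 0.5772539500748008 off 4.156253648548969 ang(hinge) nan
bar 76 [-106.1  -31.   353. ] max z 399.5147186502817
arm 38 ang 0.5913800222310728 R 85.3124835135498 148.10862447904094
clock: 15.7
tcp_pos: [0.4768, -0.0254, 0.1744]
orientation: [-0.001, 0.618, 0.786, 0.0]
wrist_force: [5.6, 4.3, -9.1]
finger_gap: 0.0095
t 15.7 tcp [ 0.4768 -0.0254  0.1744] view [-97.    0.6 174.4] shift cm [-0.07  0.    0.44] gap 0.009491483986297943 F [ 5.6  4.3 -9.1] q [-0.22  0.15 -0.3   1.12  0.    1.11]
cover n 35 253 slope ang 0.5915496973958768 off 3.4117494683270166 ang(hinge) nan
bar 77 [-108.3  -31.1  354.2] max z 401.5887740693641
arm 37 ang 0.592937604822191 R 87.69360214704173 147.99316218842688
[  18.7 -189.1] [  16.9 -188.8]
[  14.8 -188.6] [  13.2 -187.3]
[  10.9 -188.3] [   9.4 -186.7]
[   6.9 -188.1] [   5.3 -187. ]
[   2.9 -188.1] [   1.  -188.4]
[  -1.2 -188.1] [  -3.2 -189.1]
```

Cover and arm agree to about 0.02 rad, the pointer is within about 1.5 mm of the marker, and the pose is steady. Handing in.

```bash
python3 -c "
from h import *
print(workorder.hand_in())"; python3 go.py -97 0 170
```

```text
the job is handed in; nothing more can be done
None
the job is handed in; nothing more can be done
```

The job is handed in at about 15.8 s on the robot's clock. The gauge is set on its marker and the gripper is still holding the cover level with the orange arm. The hand-in reports no verdict.

- **Gauge:** I took the red grip, pulled it out about 40 mm with the cover shut, and let go. In the top picture the pointer reads within about 1.5 mm of the marker's middle, both after release and just before hand-in.
- **Cover:** My first grasp of the handle held the bar too close to the fingertips and it slipped a few millimetres. I lowered the cover shut, gripped the bar deeper at 80 N, and lifted again.
- **Final angles:** From the camera depth, the cover reads 0.577 to 0.592 rad and the orange arm 0.591 to 0.593 rad, so they differ by at most about 0.02 rad against the 0.07 allowed. The tool position did not change over the last half second, and the wrist still showed about 9 to 11 N of spring load.
- **Disagreements:** The straight-line slope fits for the orange arm scattered between 0.57 and 0.65 rad. I relied on the hinge-referenced values, which ran 0.57 to 0.59 rad in both cameras.
- **Not measured:** The other things on the bench and the two markers were not measured separately after the moves. The pictures showed nothing displaced near the viewer.

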